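# Dose the wash from the blocked tablet box

## Robot

A 6-joint arm with a two-finger parallel gripper is mounted at the origin on the work surface. World frame = base frame: x ahead of the robot, y to its left, z up, the work surface at z = 0. Lengths are in mm, angles in rad, forces in N, time in s.
With the tool pointing down it reaches from about 250 to 850 mm from the base axis. Payload 12.5 kg.
Tool frame: the origin (TCP) lies between the finger pads; the fingertips stand 22 mm ahead of it and the grasp point (between the pads) lies 3 mm ahead of it; z points along the fingers, y is the direction in which the jaws open and shut (so a half turn about z gives the same grasp; the last joint's range is limited). The gripper opens to 93 mm and grips with 3 to 60 N. Pads are 15 mm wide; open, the fingers measure 128 mm over their backs; the gripper's body (75 mm by 188 mm) begins 65 mm behind the grasp point.
Start: joints at [1.111, 0.351, 1.652, -0, 1.139, -0.085], TCP at [201.316, 511.817, 240.633] pointing down, gripper open.
Joint ranges: [-2.75, 2.75], [-0.79, 2.1], [0.01, 2.65], [-1.57, 4.71], [0.07, 3.14], [-2.87, 2.87]. Speed limits (rad/s): [2.22, 2.22, 2.79, 3.14, 3.14, 3.14].

## Interface

Orientations are given as a unit quaternion [x, y, z, w].
In Python, from cell import observe, capture, finish_job gives the robot as it stands.
- The arm moves only by the tool carry_out, never from a script. Its argument "moves" is a list of rows, each a list of 3 entries, a list of its own where there are three numbers: the shift along the tool's x, y, z in mm, then the turn about the tool's z in degrees, then the finger opening in mm, from 0 to 93. A call has 1 to 20 rows; each row shifts and turns the pose as measured when the row begins, along the tool's axes as they then stand; what a row does not reach is not made up. A row lasts 1/8 s, in which the tool goes at most 62.5 mm and 10.7 degrees, less where a joint would pass 70% of its speed; a pose out of reach is approached as far as the arm can. A call with a gripper value outside its range is refused whole. The fingers move at their own pace and stop on an object; "grip_force" is the grip in N (left out, the last holds). Time passes only in rows, so rows that do not move let the fingers close. It gives the time, the measured TCP pose, the force and the opening at its end, in the units of the state.
- observe(): the state, without advancing time (a new reading comes with each control period).
- capture(name): name is "side" or "top"; returns a dict with "image" (400x640x3 uint8, red, green, blue), "depth" (400x640 float32, mm along the optical axis (not along the pixel's ray), 0 where there is no reading), "intrinsics" (3x3 intrinsics, pixels), "camera_from_world" (4x4, takes a point from world to camera coordinates). Camera axes: x right, y down, z forward; pixel columns grow to the right and rows downward; lengths in mm; the calibration is good to about 2 mm. A picture is of the moment at which its call begins.
- finish_job(): hands the job in, once; it reports no verdict.
The state is a dict: "time": time; "joint_positions": joint angles; "qd": joint speeds; "joint_efforts": joint torques, N m; "tool_pos": TCP position; "tcp_rot": TCP orientation; "force": force on the tool from outside, world axes, zero at the start; "moment": the same for the moment, N m; "gripper_width": finger opening in mm.
Only numpy, scipy, OpenCV 4.12 (cv2) and the standard library are available. Lean on these libraries where they do the work, as an engineer would, in place of code of your own. Each camera call takes 0.05 s, during which the arm holds its last target. There are 200 camera calls.

## Task

Stand the red canister and the green carton, which block the lid of the tablet box, in the dark drip tray at the side; slide the lid fully open and lay the blue tablet flat in the wide compartment of the detergent drawer, leaving the yellow tablet where it lies. Then slide the lid fully shut and stand the canister and carton back, each centred on the mat of its own colour, keeping both upright throughout.

Things in the scene. Friction and masses are not known exactly. Their poses are not given: they have to be found in the camera images.
- box: White plastic tablet box fixed to the worktop, 160 (x) x 140 (y) x 61 high mm, walls 6 mm, inner floor 6 mm above its origin, clear width between the upper grooved tracks 120 mm (128 mm below). Origin: centre of its underside. Its own -x end, with a blue label, faces the robot; yaw varies by about +-0.2 rad.
- lid (a joint): Clear lid of the box, m: 0 = shut, 0.130 = fully open (end stops); starts 0 to 0.02. Slides along the box's own -x (towards the robot), needs about 2 N, stays where left. Top 53 mm above the box's underside; on it a blue grip bar 14 (box x) x 70 (box y) mm, from 53 to 79 mm high, centred at box x = -0.050 - value, y = 0. Open, it uncovers box x -0.058 to 0.074; its front then reaches -0.21.
- blue_tablet: Blue hard laundry tablet with a small white dot on top, 32 x 32 x 18 mm high, 25 g, loose on the floor of the box under the clear lid, in front of or behind the yellow one, 42 to 58 mm apart centre to centre along box x, within 8 mm of the box's middle line. Origin: centre of its underside, sides along its x and y.
- yellow_tablet: The same tablet in yellow; it stays in the box where it lies. Origin: centre of its underside.
- canister: Round red canister, 54 mm diameter and 95 mm high with a white cap of 50 mm diameter up to 115 mm, white label band, about 300 g (0.2 to 0.4 kg), standing on the red mat between the box and the robot, in the way of the lid. Origin: centre of its underside.
- carton: Square green carton, 48 x 48 x 105 mm high, with a white 24 mm screw cap up to 113 mm, white label patches, about 300 g (0.2 to 0.4 kg), standing on the green mat between the box and the robot, in the way of the lid. Origin: centre of its underside, sides along its x and y.
- red_mat: Flat round red mat, 80 mm diameter, 3 mm thick, fixed on the worktop: the canister's own place. Origin: centre of its underside. The two mats lie side by side in front of the box's -x end, 104 mm apart; either may be left or right.
- green_mat: The same mat in green: the carton's own place. Origin: centre of its underside.
- tray: Dark grey drip tray, fixed, 210 (x) x 120 (y) x 15 mm high, walls and floor 4 mm thick, at the left or right of the worktop. Origin: centre of its underside. Room for both containers, about 100 mm apart along its x.
- drawer: White detergent drawer of the washing machine, fixed at the other side of the worktop than the tray, walls 34 mm high, 4 mm thick. Origin: centre of the underside of its wide open compartment, 110 (x) x 100 (y) mm inside, floor 4 mm above the origin. A narrow compartment with a blue cover lies on its +y side; a grey front 50 mm high, 164 mm wide closes its -x end (outermost at x = -0.075).
Mind the look-alikes: they are no part of the job. Of the things that look like the green_mat, take the one that is farthest from the robot's base at the start.

How it is judged (in metres and radians):
On the way, in this order (a step that is already met when the one before it is completed fails the run):
1. the canister and the carton both stand in the drip tray, let go (x of canister in the frame of tray between -0.08 and 0.08 m and y of canister in the frame of tray between -0.036 and 0.036 m and z of each of canister, carton in the frame of tray below 0.01 m and angle between each of canister, carton's own z axis and vertical below 0.1 rad and linear speed of each of canister, carton below 0.03 m/s and contact force between the fingers and canister below 0.3 N and x of carton in the frame of tray between -0.08 and 0.08 m and y of carton in the frame of tray between -0.036 and 0.036 m and contact force between the fingers and carton below 0.3 N), for 0.2 s.
2. the lid is fully open (within 15 mm) (value of joint lid above 0.115 m), for 0.1 s.
3. the blue tablet lies flat in the drawer's wide compartment, let go (x of blue_tablet in the frame of drawer between -0.042 and 0.042 m and y of blue_tablet in the frame of drawer between -0.037 and 0.037 m and z of blue_tablet in the frame of drawer below 0.01 m and angle between blue_tablet's own z axis and vertical below 0.15 rad and linear speed of blue_tablet below 0.03 m/s and contact force between the fingers and blue_tablet below 0.3 N), for 0.2 s.
4. the lid is shut again (within 8 mm) (value of joint lid below 0.008 m), for 0.1 s.
At the end, for the whole second after the job is handed in: The canister stands upright on the red mat and the carton on the green mat, each within 14 mm of its mat's centre; the blue tablet lies flat in the drawer's wide compartment; the yellow tablet is within 20 mm of where it lay; the lid is within 8 mm of fully shut; all is released and at rest (all of step 3 and horizontal distance between canister and red_mat below 0.014 m and z of canister in the frame of red_mat below 0.008 m and angle between each of canister, carton's own z axis and vertical below 0.08 rad and linear speed of each of canister, carton, yellow_tablet below 0.03 m/s and contact force between the fingers and canister below 0.3 N and horizontal distance between carton and green_mat below 0.014 m and z of carton in the frame of green_mat below 0.008 m and contact force between the fingers and carton below 0.3 N and value of joint lid below 0.008 m and distance of yellow_tablet from where it was at the start of the episode below 0.02 m); the robot touches nothing.
It fails at once if the canister or the carton tips by more than 0.4 rad (angle between any of canister, carton's own z axis and vertical above 0.4 rad).
It also fails if it takes over 144 s, if anything falls off the work surface, if the arm or the gripper's body presses on something with over 40 N, if the wrist force passes 120 N, or if a joint passes its speed limit or range.

## Working session

There is one attempt and no reset: what is moved stays moved. The work goes in short steps, Python scripts to look and compute and a tool call to move; the robot and the scene stay as the last step left them, time stands still between calls to the robot, and variables do not carry over. Pictures are saved under pics/ and viewed, about 12 in all and at most 16, crops included, and the job is handed in when it is done.

Besides the shell and the picture viewer there is one more tool, called as name(argument=value, ...) on one line, values as JSON. carry_out: Moves the arm, as the interface text tells. Its arguments: {"type":"object","properties":{"moves":{"type":"array"},"grip_force":{"type":"number"}},"required":["moves"]}

```bash
ls; mkdir -p pics; cat > h.py <<'E'
import numpy as np, cv2
from cell import observe, capture
def shot(n,f=None):
    c=capture(n)
    if f: cv2.imwrite('pics/'+f,c['image'][:,:,::-1])
    np.savez('last_'+n+'.npz',**c); return c
def world(c,u,v,r=1):
    "world point from depth at pixel"
    d=c['depth'][v-r:v+r+1,u-r:u+r+1]; d=np.median(d[d>0])
    p=np.linalg.inv(c['intrinsics'])@[u,v,1]*d
    return (np.linalg.inv(c['camera_from_world'])@[*p,1])[:3]
def onz(c,u,v,z):
    "world point on plane z"
    T=np.linalg.inv(c['camera_from_world']); o=T[:3,3]
    r=T[:3,:3]@np.linalg.inv(c['intrinsics'])@[u,v,1]
    return o+r*(z-o[2])/r[2]
def load(n): return dict(np.load('last_'+n+'.npz'))
def cloud(c):
    d=c['depth']; v,u=np.indices(d.shape)
    p=np.stack([u,v,np.ones_like(u)],-1)@np.linalg.inv(c['intrinsics']).T*d[...,None]
    T=np.linalg.inv(c['camera_from_world'])
    return p@T[:3,:3].T+T[:3,3]
E
python3 - <<'E'
from h import *
for n in('top','side'):
    c=shot(n,n+'0.png'); print(n,c['camera_from_world'].round(3),c['intrinsics'])
print(observe())
E
```

```text
pics
top [[ 2.400000e-02 -1.000000e+00  3.000000e-03  9.505000e+00]
 [-9.910000e-01 -2.400000e-02 -1.280000e-01  4.892120e+02]
 [ 1.280000e-01  0.000000e+00 -9.920000e-01  1.153968e+03]
 [ 0.000000e+00  0.000000e+00  0.000000e+00  1.000000e+00]] [[504.26655975   0.         317.30891784]
 [  0.         504.26655975 195.62921122]
 [  0.           0.           1.        ]]
side [[ 7.97000e-01 -6.04000e-01  1.40000e-02 -3.93180e+02]
 [-4.06000e-01 -5.53000e-01 -7.27000e-01  2.47463e+02]
 [ 4.47000e-01  5.74000e-01 -6.86000e-01  1.06503e+03]
 [ 0.00000e+00  0.00000e+00  0.00000e+00  1.00000e+00]] [[515.22144162   0.         311.60023261]
 [  0.         515.22144162 208.12084081]
 [  0.           0.           1.        ]]
{'time': 0.1, 'joint_positions': array([ 1.11139130e+00,  3.51192005e-01,  1.65234260e+00, -1.92229563e-05,
        1.13913037e+00, -8.46052089e-02]), 'qd': array([ 0.00067946, -0.00096415, -0.00303451, -0.00039563, -0.00078527,
       -0.00028013]), 'joint_efforts': array([ 2.15860528e-03, -4.98022234e+01, -2.85693562e+01,  7.01070135e-02,
        2.39396654e-02, -7.74263845e-05]), 'tool_pos': array([201.2021019 , 511.5667017 , 240.15662363]), 'tcp_rot': array([ 1.86300975e-01,  9.82492575e-01, -5.18791239e-04, -1.35639446e-04]), 'force': array([ 0.40856592,  0.8152148 , -0.41803858]), 'moment': array([-0.02397311,  0.03607227, -0.01290064]), 'gripper_width': 93.00256364535107}
```

View pics/top0.png

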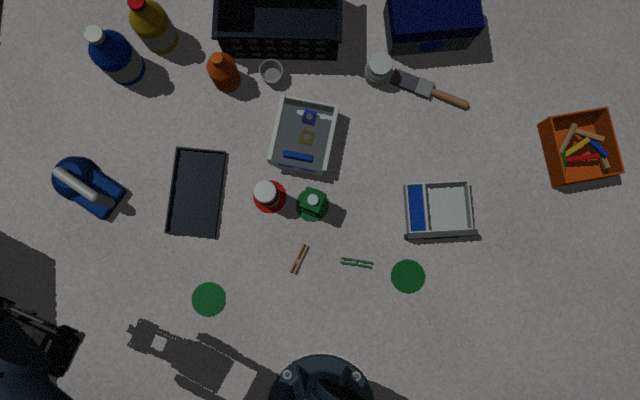

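View pics/side0.png

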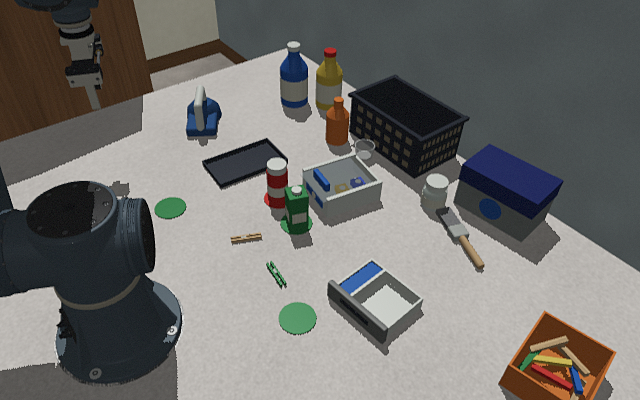

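The top view (+x up, +y left) shows the tray at (196,192), canister at (268,196), carton at (312,204), box at (304,133), and drawer at (440,209). There are three green discs: (312,205) under the carton, (209,299) and (408,277). I'll take the farthest, the one under the carton, and check it in a crop.

```bash
python3 - <<'E'
from h import *
c=load('top'); im=c['image'][:,:,::-1]
cv2.imwrite('pics/c1.png',cv2.resize(im[85:245,155:355],None,fx=4,fy=3.75*4/3.75,interpolation=cv2.INTER_CUBIC)[:600])
P=cloud(c)
for n,(u,v) in dict(m1=(209,299),m2=(408,277),m3=(312,216)).items():
    p=world(c,u,v); print(n,p.round(1),np.hypot(*p[:2]).round())
s=load('side'); 
for u,v in((276,161),(296,188)): print('side tops',world(s,u,v).round(1))
def rect(name,mask):
    q=P[mask][:,:2].astype(np.float32); print(name,len(q),q.mean(0).round(1),cv2.minAreaRect(q))
v,u=np.indices(P.shape[:2]); z=P[...,2]
def R(a,b,x,y): return (u>a)&(u<b)&(v>x)&(v<y)&(c['depth']>0)
rect('tray rim',R(160,235,140,245)&(z>9)&(z<22))
rect('box rim',R(260,345,85,180)&(z>57)&(z<66))
rect('bar',R(275,325,140,170)&(z>72)&(z<86))
rect('drawer walls',R(398,480,178,245)&(z>28)&(z<40))
rect('drawer front',R(398,480,178,245)&(z>44)&(z<56))
rect('can cap',R(245,288,170,218)&(z>105)); rect('carton top',R(290,335,180,225)&(z>97))
print(z[R(290,335,180,225)].max(),z[R(245,288,170,218)].max())
E
```

```text
m1 [242.2 269.2   3. ] 362.0
m2 [ 304.1 -197.4    2.6] 363.0
m3 [443.1  32.7   2.8] 444.0
side tops [489.5 145.1 118.3]
side tops [471.4  35.  115.8]
tray rim 615 [496.4 315.2] ((495.21258544921875, 313.58209228515625), (121.70643615722656, 210.4183807373047), 85.80432891845703)
box rim 687 [639.2  58. ] ((629.7057495117188, 58.829010009765625), (140.17929077148438, 171.1868438720703), 80.1061782836914)
bar 188 [575.   68.6] ((575.3836059570312, 68.66749572753906), (69.34481048583984, 14.773415565490723), 81.42491912841797)
drawer walls 1026 [ 467.9 -238.9] ((463.2442321777344, -262.0592041015625), (134.3271942138672, 161.0812225341797), 4.72327184677124)
drawer front 425 [ 405.4 -268.6] ((405.4190979003906, -268.15850830078125), (14.073071479797363, 162.9502410888672), 4.717998027801514)
can cap 412 [485.2 136. ] ((485.2280578613281, 136.5457763671875), (48.82105255126953, 47.96489715576172), 44.90238952636719)
carton top 475 [469.8  31.3] ((470.5045471191406, 31.23666000366211), (47.74568557739258, 48.760250091552734), 69.48939514160156)
120.59973494949509 123.16949885705617
```

View pics/c1.png

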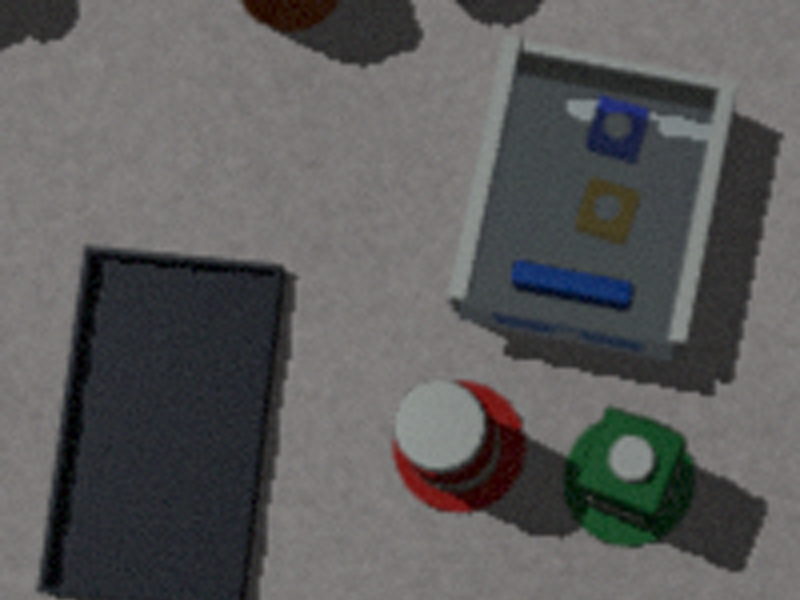

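```bash
cat >> h.py <<'E'
def pose():
    o=observe(); q=o['tcp_rot']
    from scipy.spatial.transform import Rotation as R
    return np.array(o['tool_pos']),R.from_quat(q).as_matrix(),o
def state():
    p,M,o=pose(); psi=np.degrees(np.arctan2(M[1,1],M[0,1]))
    print('t',round(o['time'],2),'p',p.round(1),'psi',psi.round(1),'tilt',np.degrees(np.arccos(-M[2,2])).round(2),'F',o['force'].round(1),'w',round(o['gripper_width'],1),'j6',round(o['joint_positions'][5],2)); return p,psi
def plan(*wps,step=45,start=None,dpsi=9):
    "wps: (x,y,z,psi,width); prints rows"
    p,psi=state() if start is None else start
    for x,y,z,a,w in wps:
        t=np.array([x,y,z]); n=int(max(1,np.ceil(np.linalg.norm(t-p)/step),np.ceil(abs(a-psi)/dpsi)))
        out=[]
        for i in range(n):
            d=(t-p)/n; s=np.radians(psi+(a-psi)*i/n)
            ty=np.array([np.cos(s),np.sin(s)]); tx=np.array([-np.sin(s),np.cos(s)])*-1*-1
            tx=np.array([-ty[1],ty[0]])  # tool x (z down): x = y cross z
            out.append([[round(float(tx@d[:2]),1),round(float(ty@d[:2]),1),round(float(-d[2]),1)],round(float(-(a-psi)/n),1),w])
        print(n,str(out).replace(' ','')); p,psi=t,a
E
python3 - <<'E'
from h import *
p,M,o=pose(); print(M.round(3))
plan((485,136,200,-9,85),(485,136,83,-9,80))
c=load('top')
x=lambda a,b,z=3:onz(c,155+a/4,85+b/4,z).round(1)
print('red',x(458.5,445.5),x(393,445),x(524,445),x(458,511),x(458,380));print('green',x(629.5,482),x(565,482),x(694,482),x(629,547))
print('bar front/back?',x(572,283,79))
E
```

```text
[[-0.931  0.366 -0.   ]
 [ 0.366  0.931 -0.001]
 [ 0.    -0.001 -1.   ]]
t 0.1 p [201.2 511.6 240.2] psi 68.5 tilt 0.06 F [ 0.4  0.8 -0.4] w 93.0 j6 -0.08
11 [[[-36.5,-22.3,3.7],7.0,85],[[-39.0,-17.7,3.7],7.0,85],[[-40.8,-12.8,3.7],7.0,85],[[-42.1,-7.7,3.7],7.0,85],[[-42.7,-2.4,3.7],7.0,85],[[-42.7,2.8,3.7],7.0,85],[[-42.0,8.0,3.7],7.0,85],[[-40.7,13.1,3.7],7.0,85],[[-38.8,18.0,3.7],7.0,85],[[-36.3,22.7,3.7],7.0,85],[[-33.2,26.9,3.7],7.0,85]]
3 [[[0.0,0.0,39.0],0.0,80],[[0.0,0.0,39.0],0.0,80],[[0.0,0.0,39.0],0.0,80]]
red [488.  135.8   3. ] [487.3 175.2   3. ] [489.2  96.4   3. ] [448.4 134.7   3. ] [527.8 137.5   3. ]
green [468.3  32.4   3. ] [467.4  71.1   3. ] [469.3  -6.3   3. ] [429.3  31.7   3. ]
bar front/back? [573.3  67.3  79. ]
```

carry_out(moves=[[[-36.5,-22.3,3.7],7.0,85],[[-39.0,-17.7,3.7],7.0,85],[[-40.8,-12.8,3.7],7.0,85],[[-42.1,-7.7,3.7],7.0,85],[[-42.7,-2.4,3.7],7.0,85],[[-42.7,2.8,3.7],7.0,85],[[-42.0,8.0,3.7],7.0,85],[[-40.7,13.1,3.7],7.0,85],[[-38.8,18.0,3.7],7.0,85],[[-36.3,22.7,3.7],7.0,85],[[-33.2,26.9,3.7],7.0,85],[[0,0,0],0,85]], grip_force=15)

```text
time: 1.6
tool_pos: [486.2, 119.2, 195.9]
tcp_rot: [0.771, 0.636, -0.002, -0.0]
force: [-0.4, -0.7, -0.3]
gripper_width: 84.8
```

```bash
python3 - <<'E'
from h import *
plan((485,136.2,150,-9,80),(485,136.2,83,-9,80),step=30)
E
```

```text
t 1.6 p [486.2 119.2 195.9] psi -11.0 tilt 0.27 F [-0.4 -0.7 -0.3] w 84.8 j6 0.34
2 [[[8.3,-2.2,23.0],-1.0,80],[[8.3,-2.1,23.0],-1.0,80]]
3 [[[0.0,0.0,22.3],0.0,80],[[0.0,0.0,22.3],0.0,80],[[0.0,0.0,22.3],0.0,80]]
```

carry_out(moves=[[[8.3,-2.1,23],-1,80],[[8.3,-2.1,23],-1,80],[[0,0,0],0,80],[[0,0,0],0,80]])

```text
time: 2.1
tool_pos: [483.7, 137.9, 149.5]
tcp_rot: [0.759, 0.652, -0.002, -0.0]
force: [0.3, -0.3, 0.6]
gripper_width: 80.2
```

```bash
python3 - <<'E'
from h import *
plan((485.5,136.2,83,-9,80),step=25)
E
```

```text
t 2.1 p [483.7 137.9 149.5] psi -8.7 tilt 0.29 F [ 0.3 -0.3  0.6] w 80.2 j6 0.34
3 [[[-0.5,0.7,22.2],0.1,80],[[-0.5,0.7,22.2],0.1,80],[[-0.5,0.7,22.2],0.1,80]]
```

carry_out(moves=[[[-0.5,0.7,22.2],0,80],[[-0.5,0.7,22.2],0,80],[[-0.5,0.7,22.2],0,80],[[0,0,0],0,80],[[0,0,0],0,60],[[0,0,0],0,45],[[0,0,0],0,45],[[0,0,0],0,45],[[0,0,0],0,45]], grip_force=25)

```text
time: 3.22
tool_pos: [488.2, 136.8, 88.7]
tcp_rot: [0.758, 0.652, 0.002, 0.002]
force: [-0.0, -0.2, -1.6]
gripper_width: 54.1
```

```bash
python3 - <<'E'
from h import *
p,psi=state()
# tray frame
a=np.radians(-4.2); T=np.array([495.2,313.6]); 
for x in(50,-50): print(T+x*np.array([np.cos(a),np.sin(a)]))
E
```

```text
t 3.23 p [488.2 136.8  88.7] psi -8.6 tilt 0.31 F [-0.  -0.2 -1.6] w 54.1 j6 0.33
[545.06572386 309.93809014]
[445.33427614 317.26190986]
```

```bash
python3 - <<'E'
from h import *
plan((488,137,132,-8.6,45),(545,310,132,-4.2,45),step=22)
E
```

```text
t 3.23 p [488.2 136.8  88.7] psi -8.6 tilt 0.31 F [-0.  -0.2 -1.6] w 54.1 j6 0.33
2 [[[0.1,-0.1,-21.6],-0.0,45],[[0.1,-0.1,-21.6],-0.0,45]]
9 [[[20.0,3.4,-0.0],-0.5,45],[[19.9,3.6,-0.0],-0.5,45],[[19.9,3.7,-0.0],-0.5,45],[[19.9,3.9,-0.0],-0.5,45],[[19.8,4.1,-0.0],-0.5,45],[[19.8,4.2,-0.0],-0.5,45],[[19.8,4.4,-0.0],-0.5,45],[[19.7,4.6,-0.0],-0.5,45],[[19.7,4.7,-0.0],-0.5,45]]
```

carry_out(moves=[[[0,0,-14],0,45],[[0,0,-16],0,45],[[0,0,-14],0,45],[[10,2,0],0,45],[[20,3.5,0],-0.5,45],[[20,3.6,0],-0.5,45],[[20,3.7,0],-0.5,45],[[20,4,0],-0.5,45],[[20,4,0],-0.5,45],[[20,4.4,0],-0.5,45],[[20,4.4,0],-0.5,45],[[20,4.4,0],-0.5,45],[[15,4,0],-0.3,45],[[7,2,0],0,45],[[0,0,0],0,45],[[0,0,0],0,45]])

```text
time: 5.22
tool_pos: [550.8, 341.2, 131.4]
tcp_rot: [0.73, 0.684, -0.001, 0.001]
force: [0.6, -0.2, -3.3]
gripper_width: 53.9
```

```bash
python3 - <<'E'
from h import *
plan((545,310,90,-5,45),step=10)
E
```

```text
t 5.22 p [550.8 341.2 131.4] psi -3.7 tilt 0.16 F [ 0.6 -0.2 -3.3] w 53.9 j6 0.55
6 [[[-5.2,-0.6,6.9],0.2,45],[[-5.2,-0.6,6.9],0.2,45],[[-5.2,-0.6,6.9],0.2,45],[[-5.3,-0.6,6.9],0.2,45],[[-5.3,-0.6,6.9],0.2,45],[[-5.3,-0.5,6.9],0.2,45]]
```

carry_out(moves=[[[-7,-0.8,0],0,45],[[-10,-1.2,0],0,45],[[-9,-1,0],0,45],[[-3,0,0],0,45],[[0,0,0],0,45],[[0,0,0],0,45]])

```text
time: 5.98
tool_pos: [545.7, 308.8, 131.9]
tcp_rot: [0.73, 0.683, -0.001, 0.001]
force: [-0.2, 0.4, -1.9]
gripper_width: 54.2
```

```bash
python3 - <<'E'
from h import *
plan((545,310,90,-5,45),step=10)
E
```

```text
t 5.97 p [545.7 308.8 131.9] psi -3.8 tilt 0.16 F [-0.2  0.4 -1.9] w 54.2 j6 0.51
5 [[[0.2,-0.2,8.4],0.2,45],[[0.2,-0.2,8.4],0.2,45],[[0.2,-0.2,8.4],0.2,45],[[0.2,-0.2,8.4],0.2,45],[[0.2,-0.2,8.4],0.2,45]]
```

Descend, stopping short, then settle gently.

carry_out(moves=[[[0,0,9],0,45],[[0,0,10],0,45],[[0,0,10],0,45],[[0,0,5],0,45],[[0,0,2],0,45],[[0,0,0],0,45],[[0,0,0],0,45]])

```text
time: 6.85
tool_pos: [545.4, 309.2, 92.6]
tcp_rot: [0.73, 0.683, -0.001, 0.001]
force: [1.0, -0.2, -2.5]
gripper_width: 53.9
```

carry_out(moves=[[[0,0,1.5],0,45],[[0,0,1.2],0,45],[[0,0,0.6],0,45],[[0,0,0],0,45]])

```text
time: 7.35
tool_pos: [545.7, 309.2, 89.7]
tcp_rot: [0.73, 0.683, -0.001, 0.001]
force: [-0.3, -0.7, -3.4]
gripper_width: 53.7
```

carry_out(moves=[[[0,0,1],0,45],[[0,0,0],0,45],[[0,0,0],0,60],[[0,0,0],0,78],[[0,0,0],0,78],[[0,0,0],0,78]])

```text
time: 8.1
tool_pos: [546.2, 309.6, 90.0]
tcp_rot: [0.73, 0.683, 0.0, 0.001]
force: [0.4, -0.6, -1.0]
gripper_width: 77.9
```

```bash
python3 - <<'E'
from h import *
plan((545,310,200,-5,80),(469.8,31.3,200,-20,80),step=45)
E
```

```text
t 8.1 p [546.2 309.6  90. ] psi -3.8 tilt 0.16 F [ 0.4 -0.6 -1. ] w 77.9 j6 0.51
3 [[[0.1,-0.4,-36.7],0.4,80],[[0.1,-0.4,-36.7],0.4,80],[[0.1,-0.4,-36.7],0.4,80]]
7 [[[-40.6,-7.2,-0.0],2.1,80],[[-40.8,-5.7,-0.0],2.1,80],[[-41.0,-4.2,-0.0],2.1,80],[[-41.2,-2.6,-0.0],2.1,80],[[-41.2,-1.1,-0.0],2.1,80],[[-41.2,0.4,-0.0],2.1,80],[[-41.2,2.0,-0.0],2.1,80]]
```

carry_out(moves=[[[0,0,-25],0,80],[[0,0,-36],0,80],[[0,0,-36],0,80],[[0,0,-8],0,80],[[-25,-5,0],2,80],[[-40,-6,0],2,80],[[-40,-5,0],2,80],[[-40,-3,0],2,80],[[-40,-2,0],2,80],[[-40,0,0],2,80],[[-35,1,0],2,80],[[-10,1,0],2,80],[[0,0,0],0,80],[[0,0,0],0,80]])

```text
time: 9.85
tool_pos: [472.9, 40.0, 190.1]
tcp_rot: [0.82, 0.572, -0.004, -0.001]
force: [0.2, 0.1, 0.7]
gripper_width: 79.8
```

```bash
python3 - <<'E'
from h import *
c=shot('top','t1.png'); P=cloud(c); v,u=np.indices(P.shape[:2]); z=P[...,2]
im=c['image'][:,:,::-1]; cv2.imwrite('pics/c2.png',cv2.resize(im[140:245,155:345],None,fx=4,fy=4))
def R(a,b,x,y): return (u>a)&(u<b)&(v>x)&(v<y)&(c['depth']>0)
q=P[R(160,235,140,245)&(z>105)&(z<130)][:,:2]; print('can in tray',len(q),q.mean(0),np.ptp(q,axis=0))
h=cv2.cvtColor(c['image'],cv2.COLOR_RGB2HSV)
red=R(245,295,170,225)&((h[...,0]<8)|(h[...,0]>172))&(h[...,1]>150)
q=P[red][:,:2].astype(np.float32); print('red',len(q),cv2.minEnclosingCircle(q),q.mean(0))
plan((469.8,31.3,150,-20,80),step=25)
E
```

```text
can in tray 424 [543.3808472  307.38484677] [48.8525278  50.76222465]
red 41 ((469.78839111328125, 122.12525939941406), 60.483524322509766) [480.01392 144.88794]
t 9.9 p [472.9  40.1 190.1] psi -20.2 tilt 0.52 F [-1.7  1.1  0.3] w 79.9 j6 0.34
2 [[[-4.6,0.1,20.0],-0.1,80],[[-4.6,0.1,20.0],-0.1,80]]
```

View pics/c2.png

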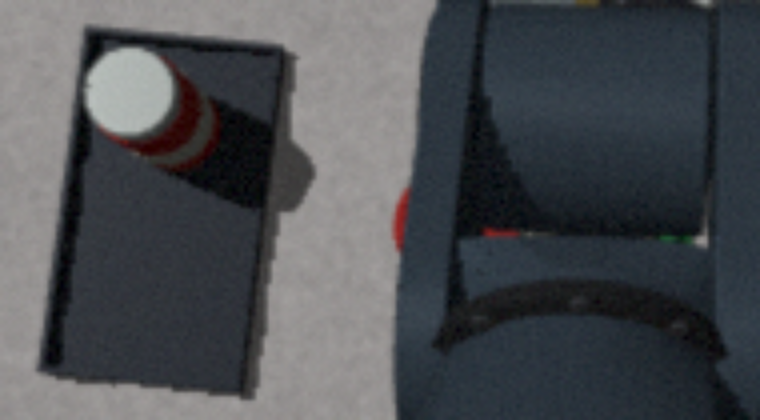

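The canister stands upright in the tray (cap at crop (132,92)). The camera reads about 2.5 mm low in x at cap height. Next is the carton.

carry_out(moves=[[[-4,0,18],0,80],[[-4,0,20],0,80],[[0,0,0],0,80],[[0,0,0],0,80]])

```text
time: 10.4
tool_pos: [471.0, 35.1, 151.9]
tcp_rot: [0.819, 0.574, -0.004, -0.001]
force: [0.7, -0.3, 0.7]
gripper_width: 80.0
```

```bash
python3 - <<'E'
from h import *
plan((472.5,32,90,-20.5,80),step=20)
E
```

```text
t 10.4 p [471.   35.1 151.9] psi -19.9 tilt 0.43 F [ 0.7 -0.3  0.7] w 80.0 j6 0.33
4 [[[-0.6,0.6,15.5],0.1,80],[[-0.6,0.6,15.5],0.1,80],[[-0.6,0.6,15.5],0.1,80],[[-0.6,0.6,15.5],0.1,80]]
```

carry_out(moves=[[[-0.8,0.6,15.5],0,80],[[-0.8,0.6,17],0,80],[[-0.8,0.6,17],0,80],[[-0.6,0.6,14],0,80],[[0,0,0],0,80],[[0,0,0],0,60],[[0,0,0],0,40],[[0,0,0],0,40],[[0,0,0],0,40],[[0,0,0],0,40]])

```text
time: 11.65
tool_pos: [473.4, 31.9, 86.9]
tcp_rot: [0.818, 0.575, -0.002, 0.001]
force: [0.6, -0.4, -2.6]
gripper_width: 47.6
```

```bash
python3 - <<'E'
from h import *
plan((472.5,32,132,-20,40),(445.3,317,132,-4,40),step=22)
E
```

```text
t 11.65 p [473.4  31.9  86.9] psi -19.8 tilt 0.22 F [ 0.6 -0.4 -2.6] w 47.6 j6 0.32
3 [[[-0.1,-0.3,-15.0],0.1,40],[[-0.1,-0.3,-15.0],0.1,40],[[-0.1,-0.3,-15.0],0.1,40]]
14 [[[18.5,-8.8,-0.0],-1.1,40],[[18.6,-8.4,-0.0],-1.1,40],[[18.8,-8.0,-0.0],-1.1,40],[[19.0,-7.7,-0.0],-1.1,40],[[19.1,-7.3,-0.0],-1.1,40],[[19.2,-6.9,-0.0],-1.1,40],[[19.4,-6.5,-0.0],-1.1,40],[[19.5,-6.1,-0.0],-1.1,40],[[19.6,-5.7,-0.0],-1.1,40],[[19.7,-5.3,-0.0],-1.1,40],[[19.8,-5.0,-0.0],-1.1,40],[[19.9,-4.6,-0.0],-1.1,40],[[20.0,-4.2,-0.0],-1.1,40],[[20.1,-3.8,-0.0],-1.1,40]]
```

carry_out(moves=[[[0,0,-14],0,40],[[0,0,-16],0,40],[[0,0,-14],0,40],[[9,-4,0],-0.6,40],[[18.6,-8.4,0],-1.1,40],[[18.8,-8,0],-1.1,40],[[19,-7.7,0],-1.1,40],[[19,-7.3,0],-1.1,40],[[19.2,-6.9,0],-1.1,40],[[19.4,-6.5,0],-1.1,40],[[19.5,-6.1,0],-1.1,40],[[19.6,-5.7,0],-1.1,40],[[19.7,-5.3,0],-1.1,40],[[19.8,-5,0],-1.1,40],[[19.9,-4.6,0],-1.1,40],[[18,-4,0],-1.1,40],[[8,-2,0],-1,40],[[0,0,0],0,40],[[0,0,0],0,40]])

```text
time: 14.02
tool_pos: [442.6, 306.2, 129.1]
tcp_rot: [0.732, 0.681, -0.005, -0.001]
force: [0.1, -0.3, -3.0]
gripper_width: 48.0
```

```bash
python3 - <<'E'
from h import *
plan((445.3,317,131,-4,40),step=12)
E
```

```text
t 14.03 p [442.6 306.2 129.1] psi -4.1 tilt 0.61 F [ 0.1 -0.3 -3. ] w 48.0 j6 0.59
1 [[[10.9,1.9,-1.9],-0.1,40]]
```

carry_out(moves=[[[4,1,0],0,40],[[5,1,8],0,40],[[1.5,0,10],0,40],[[0,0,10],0,40],[[0,0,6],0,40],[[0,0,3],0,40],[[0,0,0],0,40],[[0,0,0],0,40]])

```text
time: 15.02
tool_pos: [445.3, 315.8, 88.8]
tcp_rot: [0.733, 0.681, -0.006, -0.001]
force: [-0.5, -0.6, -2.6]
gripper_width: 47.6
```

carry_out(moves=[[[0,0,1],0,40],[[0,0,0.8],0,40],[[0,0,0],0,40],[[0,0,0],0,55],[[0,0,0],0,75],[[0,0,0],0,75],[[0,0,0],0,75]])

```text
time: 15.9
tool_pos: [446.2, 316.4, 88.7]
tcp_rot: [0.733, 0.681, -0.004, -0.001]
force: [-0.2, 0.8, 0.4]
gripper_width: 74.6
```

```bash
python3 - <<'E'
from h import *
# bar in robot coords ~ camera + bias
plan((445.3,316,180,-4,75),(576,69,180,-9.5,60),step=45)
E
```

```text
t 15.9 p [446.2 316.4  88.7] psi -4.2 tilt 0.5 F [-0.2  0.8  0.4] w 74.6 j6 0.61
3 [[[-0.1,-0.3,-30.4],-0.1,75],[[-0.1,-0.3,-30.4],-0.1,75],[[-0.1,-0.3,-30.4],-0.1,75]]
7 [[[-33.9,21.1,-0.0],0.8,60],[[-33.6,21.6,-0.0],0.8,60],[[-33.3,22.0,-0.0],0.8,60],[[-33.0,22.5,-0.0],0.8,60],[[-32.7,22.9,-0.0],0.8,60],[[-32.4,23.4,-0.0],0.8,60],[[-32.0,23.8,-0.0],0.8,60]]
```

carry_out(moves=[[[0,0,-25],0,75],[[0,0,-36],0,75],[[0,0,-36],0,75],[[0,0,-20],0,75],[[-35,-5,0],0,75],[[-50,-8,0],0,75],[[-50,-8,0],0,75],[[-50,-8,0],0,75],[[-50,-8,0],0,75],[[-50,-8,0],0,75],[[-50,-8,0],0,75],[[-50,-8,0],0,75],[[-50,-8,0],0,75],[[-50,-8,0],0,75],[[-35,0,0],0,75],[[0,0,0],0,75],[[0,0,0],0,75]])

```text
time: 18.02
tool_pos: [328.6, -211.2, 214.1]
tcp_rot: [0.732, 0.681, -0.002, 0.002]
force: [0.0, -0.2, 0.8]
gripper_width: 75.1
```

```bash
python3 - <<'E'
from h import *
state()
c=shot('top','t2.png'); P=cloud(c); v,u=np.indices(P.shape[:2]); z=P[...,2]
im=c['image'][:,:,::-1]; cv2.imwrite('pics/c3.png',cv2.resize(im[85:245,155:355],None,fx=4,fy=4,interpolation=cv2.INTER_CUBIC)[:600])
def R(a,b,x,y): return (u>a)&(u<b)&(v>x)&(v<y)&(c['depth']>0)
def rect(n,m):
    q=P[m][:,:2].astype(np.float32); print(n,len(q),q.mean(0).round(1),cv2.minAreaRect(q) if len(q) else '')
h=cv2.cvtColor(c['image'],cv2.COLOR_RGB2HSV)
for n,m in dict(red=((h[...,0]<8)|(h[...,0]>172))&R(240,295,170,230),green=(h[...,0]>50)&(h[...,0]<75)&R(285,340,175,235)).items():
    rect(n,m&(h[...,1]>130)&(z<10))
rect('can',R(160,235,140,245)&(z>110)&(z<130)); rect('carton',R(160,235,140,250)&(z>100)&(z<110)); 
rect('bar',R(275,325,140,170)&(z>72)&(z<86))
E
```

```text
t 18.02 p [ 328.6 -211.2  214.1] psi -4.2 tilt 0.36 F [ 0.  -0.2  0.8] w 75.1 j6 -0.61
red 820 [488.1 136.2] ((488.0138854980469, 136.12310791015625), (76.41133117675781, 75.09636688232422), 2.421562433242798)
green 777 [469.9  33.7] ((469.9773254394531, 34.486907958984375), (73.37821960449219, 74.6190414428711), 1.9580681324005127)
can 578 [514.8 309.1] ((496.1855163574219, 312.263427734375), (49.762027740478516, 144.78781127929688), 85.63725280761719)
carton 353 [452.8 310.8] ((492.54638671875, 310.8971252441406), (49.76735305786133, 143.2958526611328), 85.89877319335938)
bar 190 [574.7  68. ] ((574.86474609375, 68.1261978149414), (69.92149353027344, 14.936482429504395), 80.53207397460938)
```

View pics/c3.png

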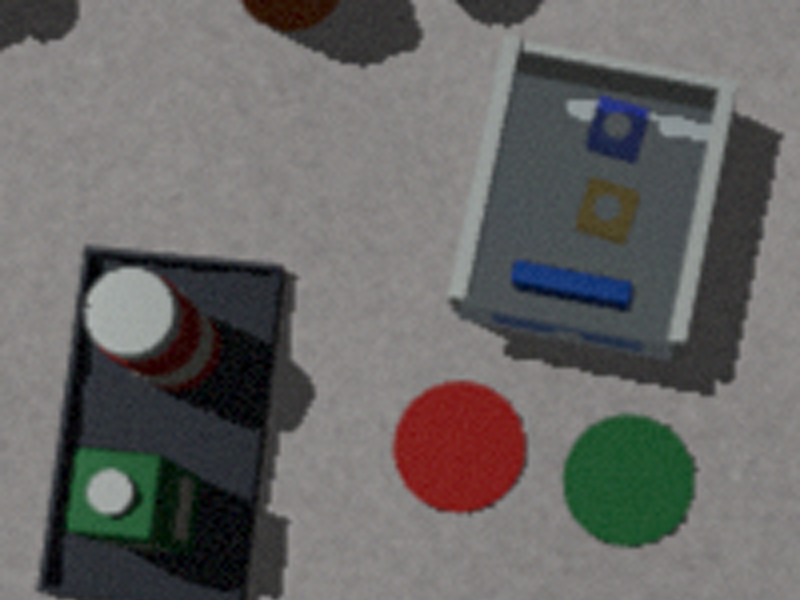

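Both containers stand upright in the tray. The mats are at crop (460,446) red and (629,481) green, 104 mm apart, which agrees with the description. Blue is the rear tablet at (617,128). Next I open the lid.

```bash
python3 - <<'E'
from h import *
plan((577,69.5,130,-10,45),step=40)
c=load('top')
x=lambda a,b,z:onz(c,155+a/4,85+b/4,z).round(1)
print('blue dot',x(618,126,24),'yellow',x(607,209,24))
E
```

```text
t 18.07 p [ 328.8 -211.   214.1] psi -4.1 tilt 0.37 F [-0.4  0.5 -0.2] w 75.2 j6 -0.61
10 [[[29.8,22.7,8.4],0.6,45],[[30.0,22.4,8.4],0.6,45],[[30.2,22.1,8.4],0.6,45],[[30.5,21.8,8.4],0.6,45],[[30.7,21.5,8.4],0.6,45],[[30.9,21.2,8.4],0.6,45],[[31.1,20.9,8.4],0.6,45],[[31.3,20.5,8.4],0.6,45],[[31.5,20.2,8.4],0.6,45],[[31.7,19.9,8.4],0.6,45]]
blue dot [682.   44.5  24. ] yellow [630.5  49.8  24. ]
```

carry_out(moves=[[[18,13,4],0.6,45],[[30,22.4,8],0.6,45],[[30,22,8],0.6,45],[[30.5,21.8,8],0.6,45],[[30.7,21.5,8],0.6,45],[[31,21,8],0.6,45],[[31,21,8],0.6,45],[[31,20.5,8],0.6,45],[[31,20,8],0.6,45],[[20,13,8],0.6,45],[[8,4,4],0,45],[[0,0,0],0,45],[[0,0,0],0,45]])

```text
time: 19.7
tool_pos: [565.8, 76.8, 131.0]
tcp_rot: [0.762, 0.647, -0.002, 0.003]
force: [0.3, 0.2, -0.0]
gripper_width: 45.0
```

```bash
python3 - <<'E'
from h import *
plan((577,69.5,120,-10,45),step=30)
E
```

```text
t 19.7 p [565.8  76.8 131. ] psi -9.3 tilt 0.41 F [ 0.3  0.2 -0. ] w 45.0 j6 0.22
1 [[[-5.3,12.3,11.0],0.7,45]]
```

carry_out(moves=[[[-2.7,6,5],0.7,45],[[-2.5,6.2,5],0,45],[[0,0,0],0,45],[[0,0,0],0,45]])

```text
time: 20.2
tool_pos: [577.4, 67.4, 121.0]
tcp_rot: [0.767, 0.642, -0.002, 0.003]
force: [0.4, 0.1, -0.5]
gripper_width: 45.0
```

```bash
python3 - <<'E'
from h import *
plan((577,69.5,79,-10,45),step=12)
E
```

```text
t 20.2 p [577.4  67.4 121. ] psi -10.2 tilt 0.42 F [ 0.4  0.1 -0.5] w 45.0 j6 0.22
4 [[[0.5,-0.2,10.5],-0.0,45],[[0.5,-0.2,10.5],-0.0,45],[[0.5,-0.2,10.5],-0.0,45],[[0.5,-0.2,10.5],-0.0,45]]
```

carry_out(moves=[[[0.5,0,10],0,45],[[0.5,0,11],0,45],[[0.5,0,11],0,45],[[0,0,7],0,45],[[0,0,2],0,45],[[0,0,0],0,25],[[0,0,0],0,8],[[0,0,0],0,8],[[0,0,0],0,8],[[0,0,0],0,8]], grip_force=20)

```text
time: 21.45
tool_pos: [577.4, 68.9, 77.0]
tcp_rot: [0.767, 0.642, -0.002, 0.003]
force: [1.3, 0.3, -2.5]
gripper_width: 13.7
```

carry_out(moves=[[[0,-6,0],0,8],[[0,-10,0],0,8],[[0,-12,0],0,8],[[0,-12,0],0,8],[[0,-12,0],0,8],[[0,-12,0],0,8],[[0,-12,0],0,8],[[0,-12,0],0,8],[[0,-8,0],0,8],[[0,-4,0],0,8],[[0,0,0],0,8]])

```text
time: 22.82
tool_pos: [471.3, 87.3, 76.9]
tcp_rot: [0.767, 0.642, -0.003, 0.003]
force: [-2.4, -1.3, 0.2]
gripper_width: 13.3
```

```bash
python3 - <<'E'
from h import *
p,_=state(); d=p[:2]-[577.4,68.9]; a=np.radians(-10); print(d@[np.cos(a),np.sin(a)], d@[-np.sin(a),np.cos(a)])
E
```

```text
t 22.82 p [471.3  87.3  76.9] psi -10.1 tilt 0.46 F [-2.4 -1.3  0.2] w 13.3 j6 0.28
-107.7220609653485 -0.2994026373815899
```

carry_out(moves=[[[0,-4,0],0,8],[[0,-5,0],0,8],[[0,-5,0],0,8],[[0,-4,0],0,8],[[0,-2,0],0,8],[[0,0,0],0,8]])

```text
time: 23.58
tool_pos: [457.9, 89.8, 77.2]
tcp_rot: [0.767, 0.642, 0.004, 0.009]
force: [-1.4, 0.1, -0.1]
gripper_width: 14.2
```

```bash
python3 - <<'E'
from h import *
p,_=state(); d=p[:2]-[577.4,68.9]; a=np.radians(-10); print(d@[np.cos(a),np.sin(a)], d@[-np.sin(a),np.cos(a)])
E
```

```text
t 23.57 p [457.9  89.8  77.2] psi -10.1 tilt 1.15 F [-1.4  0.1 -0.1] w 14.2 j6 0.29
-121.30987790713695 -0.12511836151077915
```

carry_out(moves=[[[0,-4,0],0,8],[[0,-4,0],0,8],[[0,-3,0],0,8]])

```text
time: 23.95
tool_pos: [457.5, 90.3, 77.9]
tcp_rot: [0.766, 0.642, 0.014, 0.018]
force: [18.3, -9.2, -22.0]
gripper_width: 14.4
```

```bash
python3 - <<'E'
from h import *
p,_=state(); d=p[:2]-[577.4,68.9]; a=np.radians(-10); print(d@[np.cos(a),np.sin(a)], d@[-np.sin(a),np.cos(a)])
E
```

```text
t 23.95 p [457.5  90.3  77.9] psi -10.1 tilt 2.59 F [ 18.3  -9.2 -22. ] w 14.4 j6 0.3
-121.76595771479784 0.2370027600512863
```

carry_out(moves=[[[0,2,0],0,8],[[0,1,0],0,30],[[0,0,0],0,45],[[0,0,0],0,45]])

```text
time: 24.45
tool_pos: [459.6, 90.3, 78.1]
tcp_rot: [0.766, 0.642, 0.014, 0.017]
force: [0.4, 0.7, -0.6]
gripper_width: 39.7
```

```bash
python3 - <<'E'
from h import *
p,_=state();p,M,o=pose(); print(M.round(3))
E
```

```text
t 24.45 p [459.6  90.3  78.1] psi -10.1 tilt 2.52 F [ 0.4  0.7 -0.6] w 39.7 j6 0.3
[[ 0.175  0.984  0.043]
 [ 0.984 -0.175 -0.009]
 [-0.001  0.044 -0.999]]
```

```bash
cat >> h.py <<'E'
def plan(*wps,step=45,dpsi=9):
    "wps: (x,y,z,psi,width); prints rows, true tool axes; psi in degrees about world z of tool y"
    from scipy.spatial.transform import Rotation as Ro
    p,psi=state(); M=pose()[1]
    for x,y,z,a,w in wps:
        t=np.array([x,y,z]); n=int(max(1,np.ceil(np.linalg.norm(t-p)/step),np.ceil(abs(a-psi)/dpsi))); out=[]
        for i in range(n):
            s=M.T@((t-p)/n); k=-(a-psi)/n
            out.append([[round(float(e),1) for e in s],round(float(k),1),w]); M=M@Ro.from_euler('z',k,degrees=True).as_matrix()
        print(n,str(out).replace(' ','')); p,psi=t,a
E
python3 - <<'E'
from h import *
plan((459.6,90,160,-10.1,45),(500,80,160,80,48),step=40)
c=shot('top','t3.png'); s=shot('side')
im=c['image'][:,:,::-1]; cv2.imwrite('pics/c4.png',cv2.resize(im[85:205,240:370],None,fx=5,fy=5,interpolation=cv2.INTER_CUBIC)[:600])
E
```

```text
t 24.45 p [459.6  90.3  78.1] psi -10.1 tilt 2.52 F [ 0.4  0.7 -0.6] w 39.7 j6 0.3
3 [[[-0.1,1.2,-27.3],0.0,45],[[-0.1,1.2,-27.3],0.0,45],[[-0.1,1.2,-27.3],0.0,45]]
11 [[[-0.3,3.8,0.2],-8.2,48],[[-0.8,3.7,0.2],-8.2,48],[[-1.3,3.5,0.2],-8.2,48],[[-1.8,3.3,0.2],-8.2,48],[[-2.3,3.0,0.2],-8.2,48],[[-2.7,2.7,0.2],-8.2,48],[[-3.0,2.3,0.2],-8.2,48],[[-3.3,1.8,0.2],-8.2,48],[[-3.5,1.3,0.2],-8.2,48],[[-3.7,0.8,0.2],-8.2,48],[[-3.8,0.3,0.2],-8.2,48]]
```

View pics/c4.png

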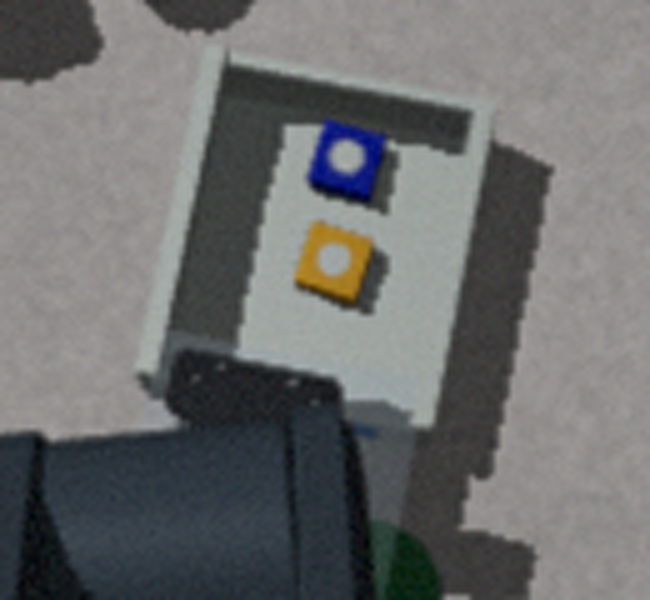

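```bash
python3 - <<'E'
from h import *
c=load('top'); x=lambda a,b,z:onz(c,240+a/5,85+b/5,z).round(1)
print('dot',x(347,156,24)); print([x(*q,24) for q in((323,121),(386,134),(372,193),(309,178))])
h=cv2.cvtColor(c['image'],cv2.COLOR_RGB2HSV);P=cloud(c);v,u=np.indices(P.shape[:2]);z=P[...,2]
m=(h[...,0]>110)&(h[...,0]<130)&(h[...,1]>150)&(u>295)&(u<325)&(v>100)&(v<130)&(z>18)&(z<30)
q=P[m][:,:2].astype(np.float32); print(len(q),cv2.minAreaRect(q),z[m].mean())
y=(h[...,0]>10)&(h[...,0]<30)&(h[...,1]>130)&(u>290)&(u<325)&(v>122)&(v<150)&(z>18)&(z<30); q=P[y][:,:2].astype(np.float32); print('yel',len(q),cv2.minAreaRect(q))
E
```

```text
dot [682.7  44.8  24. ]
[array([699.8,  56.8,  24. ]), array([694.1,  26.2,  24. ]), array([664.6,  32.3,  24. ]), array([671.3,  62.8,  24. ])]
115 ((683.1551513671875, 45.27068328857422), (30.20807456970215, 32.888404846191406), 75.75823974609375) 23.2748964833671
yel 125 ((631.7705078125, 50.50941848754883), (31.591808319091797, 30.671422958374023), 72.9327163696289)
```

carry_out(moves=[[[0,1,-20],0,45],[[0,1,-30],0,45],[[0,1,-27],0,45],[[-0.3,4,0],-8,48],[[-1,4,0],-8,48],[[-1,4,0],-8,48],[[-2,3,0],-8,48],[[-2,3,0],-8,48],[[-3,3,0],-8,48],[[-3,2,0],-8,48],[[-3,2,0],-8,48],[[-3,1,0],-8,48],[[-4,1,0],-8,48],[[-4,0,0],-8,48],[[0,0,0],0,48]])

```text
time: 26.42
tool_pos: [500.3, 80.8, 160.1]
tcp_rot: [0.081, 0.997, -0.002, 0.022]
force: [-0.1, -0.0, 0.3]
gripper_width: 48.1
```

```bash
python3 - <<'E'
from h import *
plan((683,45.5,120,77,48),step=30)
E
```

```text
t 26.43 p [500.3  80.8 160.1] psi 80.8 tilt 2.52 F [-0.1 -0.   0.3] w 48.1 j6 -1.33
7 [[[-26.3,-0.8,6.9],0.5,48],[[-26.3,-0.5,6.9],0.5,48],[[-26.3,-0.3,6.9],0.5,48],[[-26.3,-0.0,6.9],0.5,48],[[-26.3,0.2,6.9],0.5,48],[[-26.3,0.5,6.9],0.5,48],[[-26.3,0.7,6.9],0.5,48]]
```

carry_out(moves=[[[-20,-0.8,5],0.7,48],[[-26,-0.5,7],0.7,48],[[-26,-0.3,7],0.7,48],[[-26,0,7],0.7,48],[[-26,0.2,7],0.6,48],[[-26,0.4,7],0.6,48],[[-20,0.4,4],0,48],[[-8,0,2],0,48],[[0,0,0],0,48],[[0,0,0],0,48]])

```text
time: 27.68
tool_pos: [678.3, 42.5, 119.9]
tcp_rot: [0.132, 0.991, -0.001, 0.02]
force: [0.4, 1.1, -0.8]
gripper_width: 48.1
```

```bash
python3 - <<'E'
from h import *
plan((683.5,46,80,76,48),step=15)
E
```

```text
t 27.68 p [678.3  42.5 119.9] psi 74.8 tilt 2.35 F [ 0.4  1.1 -0.8] w 48.1 j6 -1.3
3 [[[-0.8,1.5,13.4],-0.4,48],[[-0.8,1.5,13.4],-0.4,48],[[-0.8,1.5,13.4],-0.4,48]]
```

carry_out(moves=[[[-1,1.5,12],-0.5,48],[[-1,1.5,14],-0.5,48],[[-1,1.5,12],0,48],[[0,0,0],0,48],[[0,0,0],0,48]])

```text
time: 28.3
tool_pos: [683.0, 46.6, 78.9]
tcp_rot: [0.123, 0.992, -0.001, 0.02]
force: [0.3, 0.4, 0.1]
gripper_width: 47.7
```

```bash
python3 - <<'E'
from h import *
plan((683.5,46,32,76,48),step=10)
s=shot('side'); im=s['image'][:,:,::-1]; cv2.imwrite('pics/c5.png',cv2.resize(im[110:250,270:430],None,fx=4,fy=4,interpolation=cv2.INTER_CUBIC))
E
```

```text
t 28.3 p [683.   46.6  78.9] psi 75.9 tilt 2.27 F [0.3 0.4 0.1] w 47.7 j6 -1.32
5 [[[0.3,-0.1,9.4],-0.0,48],[[0.3,-0.1,9.4],-0.0,48],[[0.3,-0.1,9.4],-0.0,48],[[0.3,-0.1,9.4],-0.0,48],[[0.3,-0.1,9.4],-0.0,48]]
```

View pics/c5.png

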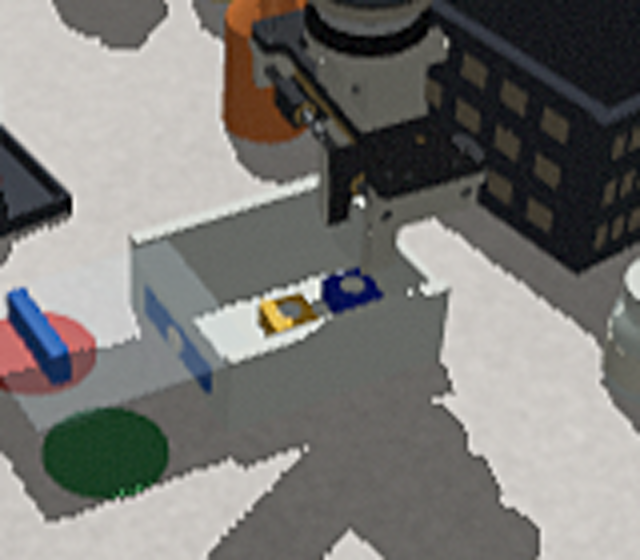

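carry_out(moves=[[[0.3,0,9],0,48],[[0.3,0,11],0,48],[[0.3,0,11],0,48],[[0,0,9],0,48],[[0,0,4],0,48],[[0,0,0],0,48],[[0,0,0],0,48]], grip_force=12)

```text
time: 29.22
tool_pos: [684.0, 46.4, 32.0]
tcp_rot: [0.123, 0.992, -0.001, 0.02]
force: [0.3, 0.9, -0.0]
gripper_width: 47.8
```

carry_out(moves=[[[0,0,1.5],0,48],[[0,0,0],0,38],[[0,0,0],0,25],[[0,0,0],0,25],[[0,0,0],0,25],[[0,0,0],0,25]])

```text
time: 29.98
tool_pos: [684.4, 46.4, 31.3]
tcp_rot: [0.123, 0.992, -0.001, 0.021]
force: [-0.3, -0.6, -1.0]
gripper_width: 31.7
```

```bash
python3 - <<'E'
from h import *
state()
# drawer: front centre (405.4,-268.2) measured at z50, yaw 4.7; front outermost -75 => centre of front x=-75+~6..; 
c=load('top'); np.set_printoptions(suppress=True)
c=dict(np.load('last_top.npz')); P=cloud(c);v,u=np.indices(P.shape[:2]);z=P[...,2]
m=(u>400)&(u<480)&(v>175)&(v<245)&(c['depth']>0)
h=cv2.cvtColor(c['image'],cv2.COLOR_RGB2HSV)
bl=m&(h[...,0]>100)&(h[...,0]<130)&(h[...,1]>120); q=P[bl][:,:2].astype(np.float32); print('cover',cv2.minAreaRect(q))
fl=m&~bl&(z<10)&(z>0); q=P[fl][:,:2].astype(np.float32); 
a=np.radians(4.7);Rm=np.array([[np.cos(a),-np.sin(a)],[np.sin(a),np.cos(a)]])
w=m&(z>30)&(z<40)&~bl; W=P[w][:,:2]@Rm; F=P[m&(z>44)&(z<56)][:,:2]@Rm
print('walls in drawer axes',W.min(0),W.max(0),'front',F.min(0),F.max(0))
I=W[(W[:,0]>F[:,0].max()+20)&(W[:,0]<W[:,0].max()-20)]; print(np.histogram(I[:,1],bins=16))
E
```

```text
t 29.98 p [684.4  46.4  31.3] psi 75.9 tilt 2.36 F [-0.3 -0.6 -1. ] w 31.7 j6 -1.32
cover ((466.62640380859375, -211.90988159179688), (107.8432846069336, 33.728721618652344), 4.890374660491943)
walls in drawer axes [ 373.07539857 -378.74820893] [ 507.20189386 -218.78178256] front [ 375.00643643 -383.20803103] [ 389.13422024 -219.08590131]
(array([67,  0,  0,  0,  0,  0,  0,  0,  0,  0,  0, 85,  0,  0,  0, 68]), array([-377.42700719, -367.98907652, -358.55114586, -349.1132152 ,
       -339.67528453, -330.23735387, -320.79942321, -311.36149254,
       -301.92356188, -292.48563122, -283.04770055, -273.60976989,
       -264.17183922, -254.73390856, -245.2959779 , -235.85804723,
       -226.42011657]))
```

```bash
python3 - <<'E'
from h import *
plan((684,46,135,76,25),(475,-283,135,4.7,25),step=32)
E
```

```text
t 29.98 p [684.4  46.4  31.3] psi 75.9 tilt 2.36 F [-0.3 -0.6 -1. ] w 31.7 j6 -1.32
4 [[[-1.0,-0.1,-25.9],-0.0,25],[[-1.0,-0.1,-25.9],-0.0,25],[[-1.0,-0.1,-25.9],-0.0,25],[[-1.0,-0.1,-25.9],-0.0,25]]
13 [[[9.5,-28.4,-0.5],5.5,25],[[6.7,-29.2,-0.5],5.5,25],[[3.9,-29.7,-0.5],5.5,25],[[1.0,-30.0,-0.5],5.5,25],[[-1.8,-29.9,-0.5],5.5,25],[[-4.7,-29.6,-0.5],5.5,25],[[-7.5,-29.0,-0.5],5.5,25],[[-10.2,-28.2,-0.5],5.5,25],[[-12.9,-27.1,-0.5],5.5,25],[[-15.4,-25.7,-0.5],5.5,25],[[-17.8,-24.1,-0.5],5.5,25],[[-20.0,-22.3,-0.5],5.5,25],[[-22.1,-20.3,-0.5],5.5,25]]
```

carry_out(moves=[[[-1,0,-15],0,25],[[-1,0,-26],0,25],[[-1,0,-26],0,25],[[-1,0,-26],0,25],[[0,0,-8],0,25]])

```text
time: 30.6
tool_pos: [684.6, 46.1, 138.9]
tcp_rot: [0.123, 0.992, -0.001, 0.021]
force: [-0.0, -0.2, -0.7]
gripper_width: 31.9
```

carry_out(moves=[[[5,-15,0],3,25],[[6.7,-29.2,-0.5],5.5,25],[[3.9,-29.7,-0.5],5.5,25],[[1,-30,-0.5],5.5,25],[[-1.8,-30,-0.5],5.5,25],[[-4.7,-29.6,-0.5],5.5,25],[[-7.5,-29,-0.5],5.5,25],[[-10.2,-28.2,-0.5],5.5,25],[[-12.9,-27,-0.5],5.5,25],[[-15.4,-25.7,-0.5],5.5,25],[[-17.8,-24,-0.5],5.5,25],[[-20,-22.3,-0.5],5.5,25],[[-16,-15,0],5,25],[[-5,-5,0],4,25],[[0,0,0],0,25],[[0,0,0],0,25]])

```text
time: 32.6
tool_pos: [460.1, -285.0, 125.2]
tcp_rot: [0.714, 0.7, 0.007, 0.007]
force: [0.1, 0.4, -0.1]
gripper_width: 31.5
```

```bash
python3 - <<'E'
from h import *
plan((475,-283,80,4.7,25),step=20)
E
```

```text
t 32.6 p [ 460.1 -285.   125.2] psi -1.2 tilt 1.12 F [ 0.1  0.4 -0.1] w 31.5 j6 -0.64
3 [[[0.8,4.6,15.2],-2.0,25],[[0.6,4.7,15.2],-2.0,25],[[0.5,4.7,15.2],-2.0,25]]
```

Holding (31.5), and the tilt has fallen to 1.1°.

carry_out(moves=[[[0.8,4.6,12],-2,25],[[0.6,4.7,18],-2,25],[[0.5,4.7,14],-1.5,25],[[0,0,2],0,25],[[0,0,0],0,25],[[0,0,0],0,25]])

```text
time: 33.35
tool_pos: [476.1, -281.4, 74.9]
tcp_rot: [0.676, 0.737, 0.006, 0.006]
force: [0.4, -1.0, -1.0]
gripper_width: 31.8
```

```bash
python3 - <<'E'
from h import *
plan((475,-283,31,4.7,25),step=10)
E
```

```text
t 33.35 p [ 476.1 -281.4   74.9] psi 4.9 tilt 1.03 F [ 0.4 -1.  -1. ] w 31.8 j6 -0.72
5 [[[-0.3,-0.4,8.8],0.0,25],[[-0.3,-0.4,8.8],0.0,25],[[-0.3,-0.4,8.8],0.0,25],[[-0.3,-0.4,8.8],0.0,25],[[-0.3,-0.4,8.8],0.0,25]]
```

carry_out(moves=[[[0,0,8],0,25],[[0,0,10],0,25],[[0,0,10],0,25],[[0,0,8],0,25],[[0,0,4],0,25],[[0,0,2],0,25],[[0,0,0],0,25],[[0,0,0],0,25]])

```text
time: 34.35
tool_pos: [477.0, -281.7, 30.5]
tcp_rot: [0.676, 0.737, 0.007, 0.007]
force: [0.8, 0.5, -0.6]
gripper_width: 31.8
```

carry_out(moves=[[[0,0,1],0,25],[[0,0,0.5],0,25],[[0,0,0],0,36],[[0,0,0],0,46],[[0,0,0],0,46],[[0,0,-15],0,46],[[0,0,-25],0,46],[[0,0,-30],0,46],[[0,0,-25],0,46],[[0,0,-5],0,46]])

```text
time: 35.6
tool_pos: [475.5, -282.0, 136.0]
tcp_rot: [0.676, 0.737, 0.007, 0.008]
force: [-0.1, -0.3, -0.0]
gripper_width: 45.9
```

```bash
python3 - <<'E'
from h import *
plan((457.5,90,130,-10,45),step=35)
s=shot('side'); im=s['image'][:,:,::-1]; cv2.imwrite('pics/c6.png',cv2.resize(im[120:350,230:460],None,fx=2.6,fy=2.6,interpolation=cv2.INTER_CUBIC))
E
```

```text
t 35.6 p [ 475.5 -282.   136. ] psi 4.9 tilt 1.19 F [-0.1 -0.3 -0. ] w 45.9 j6 -0.72
11 [[[33.8,1.2,0.5],1.4,45],[[33.9,0.4,0.5],1.4,45],[[33.9,-0.4,0.5],1.4,45],[[33.8,-1.2,0.5],1.4,45],[[33.8,-2.0,0.5],1.4,45],[[33.7,-2.8,0.5],1.4,45],[[33.7,-3.5,0.5],1.4,45],[[33.6,-4.3,0.5],1.4,45],[[33.5,-5.1,0.5],1.4,45],[[33.3,-5.9,0.5],1.4,45],[[33.2,-6.7,0.5],1.4,45]]
```

View pics/c6.png

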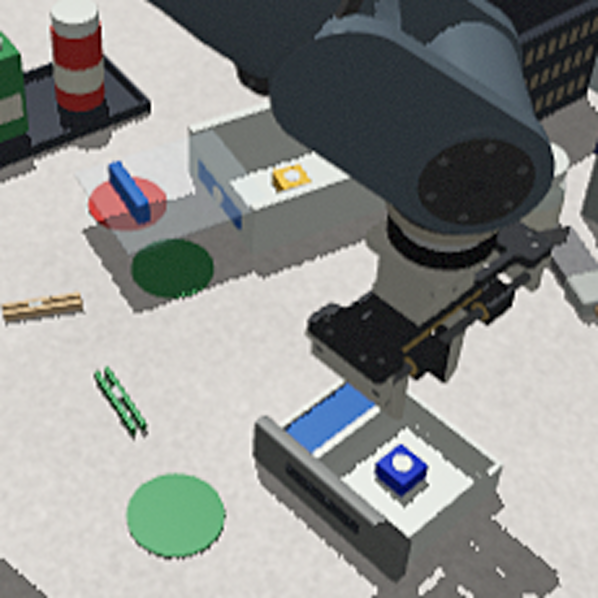

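The blue tablet lies flat in the middle of the wide compartment at (402,468), and the yellow one is unmoved in the box at (291,177). Next I shut the lid.

carry_out(moves=[[[18,1,0],1.4,45],[[33.9,0.4,0.5],1.4,45],[[33.9,-0.4,0.5],1.4,45],[[33.8,-1.2,0.5],1.4,45],[[33.8,-2,0.5],1.4,45],[[33.7,-2.8,0.5],1.4,45],[[33.7,-3.5,0.5],1.4,45],[[33.6,-4.3,0.5],1.4,45],[[33.5,-5,0.5],1.4,45],[[33.3,-6,0.5],1.4,45],[[33.2,-6.7,0.5],1.4,45],[[10,-2,0],0,45],[[0,0,0],0,45],[[0,0,0],0,45]])

```text
time: 37.4
tool_pos: [455.7, 95.5, 121.5]
tcp_rot: [0.772, 0.636, 0.003, 0.001]
force: [-0.3, 0.1, -0.6]
gripper_width: 45.2
```

```bash
python3 - <<'E'
from h import *
plan((457.5,90,115,-10,45),step=15)
E
```

```text
t 37.4 p [455.7  95.5 121.5] psi -11.1 tilt 0.37 F [-0.3  0.1 -0.6] w 45.2 j6 0.3
1 [[[-5.1,2.8,6.5],-1.1,45]]
```

carry_out(moves=[[[-3,1.5,4],-1,45],[[-2.5,1.5,8],0,45],[[0,0,11],0,45],[[0,0,11],0,45],[[0,0,8],0,45],[[0,0,2],0,45],[[0,0,0],0,25],[[0,0,0],0,8],[[0,0,0],0,8],[[0,0,0],0,8],[[0,0,0],0,8]], grip_force=20)

```text
time: 38.78
tool_pos: [459.9, 87.1, 75.4]
tcp_rot: [0.766, 0.642, 0.004, 0.003]
force: [0.3, -1.5, 2.9]
gripper_width: 14.0
```

carry_out(moves=[[[0,6,0],0,8],[[0,10,0],0,8],[[0,12,0],0,8],[[0,12,0],0,8],[[0,12,0],0,8],[[0,12,0],0,8],[[0,12,0],0,8],[[0,12,0],0,8],[[0,12,0],0,8],[[0,8,0],0,8],[[0,4,0],0,8],[[0,0,0],0,8]])

```text
time: 40.28
tool_pos: [577.3, 66.7, 75.4]
tcp_rot: [0.766, 0.642, 0.003, 0.002]
force: [1.1, 1.3, 0.4]
gripper_width: 13.7
```

carry_out(moves=[[[0,2.5,0],0,8],[[0,2.5,0],0,8],[[0,2.5,0],0,8],[[0,2,0],0,8],[[0,1.5,0],0,8]])

```text
time: 40.9
tool_pos: [585.9, 65.2, 75.3]
tcp_rot: [0.766, 0.642, 0.001, -0.001]
force: [-13.7, 4.8, 12.6]
gripper_width: 13.4
```

carry_out(moves=[[[0,0,0],0,25],[[0,0,0],0,40],[[0,0,0],0,40],[[0,0,-20],0,40],[[0,0,-35],0,50],[[0,0,-35],0,60],[[0,0,-10],0,75],[[0,0,0],0,75]])

```text
time: 41.9
tool_pos: [586.9, 64.3, 182.2]
tcp_rot: [0.766, 0.642, 0.002, 0.001]
force: [-1.0, 0.2, 1.3]
gripper_width: 73.5
```

```bash
python3 - <<'E'
from h import *
plan((446.2,316.4,170,-4.2,75),step=40)
E
```

```text
t 41.9 p [586.9  64.3 182.2] psi -10.1 tilt 0.28 F [-1.   0.2  1.3] w 73.5 j6 0.21
8 [[[28.0,-22.8,1.5],-0.7,75],[[28.2,-22.5,1.5],-0.7,75],[[28.5,-22.1,1.5],-0.7,75],[[28.8,-21.7,1.5],-0.7,75],[[29.1,-21.4,1.5],-0.7,75],[[29.4,-21.0,1.5],-0.7,75],[[29.6,-20.6,1.5],-0.7,75],[[29.9,-20.2,1.5],-0.7,75]]
```

carry_out(moves=[[[14,-11,0],-0.7,75],[[28,-22.5,1],-0.7,75],[[28.5,-22,1],-0.7,75],[[28.8,-21.7,1],-0.7,75],[[29,-21.4,1],-0.7,75],[[29.4,-21,1],-0.7,75],[[29.6,-20.6,1],-0.7,75],[[29.9,-20,1],-0.7,75],[[12,-8,1],0,75],[[0,0,0],0,75],[[0,0,0],0,75]])

```text
time: 43.28
tool_pos: [433.2, 323.4, 162.9]
tcp_rot: [0.731, 0.682, -0.007, -0.003]
force: [0.2, -0.8, 0.1]
gripper_width: 75.1
```

```bash
python3 - <<'E'
from h import *
plan((446.2,316.4,150,-4.2,75),step=15)
c=shot('top'); P=cloud(c); v,u=np.indices(P.shape[:2]); z=P[...,2]
m=(u>275)&(u<325)&(v>135)&(v<170)&(z>72)&(z<86); q=P[m][:,:2].astype(np.float32); print('bar',len(q),cv2.minAreaRect(q))
E
```

```text
t 43.27 p [433.2 323.4 162.9] psi -3.9 tilt 0.82 F [ 0.2 -0.8  0.1] w 75.1 j6 0.62
2 [[[-3.0,6.8,6.4],0.1,75],[[-3.0,6.8,6.4],0.1,75]]
bar 189 ((585.7997436523438, 66.47025299072266), (69.4617919921875, 14.918819427490234), 79.69441223144531)
```

carry_out(moves=[[[-3,6.8,6],0,75],[[-3,6.5,8],0,75],[[0,0,0],0,75],[[0,0,0],0,75]])

```text
time: 43.82
tool_pos: [448.1, 314.0, 147.5]
tcp_rot: [0.732, 0.681, -0.007, -0.003]
force: [-0.3, 0.5, -0.1]
gripper_width: 74.6
```

```bash
python3 - <<'E'
from h import *
plan((446.2,316.4,89,-4.2,75),step=15)
E
```

```text
t 43.83 p [448.1 314.  147.5] psi -4.1 tilt 0.84 F [-0.3  0.5 -0.1] w 74.6 j6 0.6
4 [[[0.7,-0.3,14.6],0.0,75],[[0.7,-0.3,14.6],0.0,75],[[0.7,-0.3,14.6],0.0,75],[[0.7,-0.3,14.6],0.0,75]]
```

carry_out(moves=[[[0.7,-0.3,12],0,75],[[0.7,-0.3,15],0,75],[[0.7,-0.3,15],0,75],[[0.5,-0.3,12],0,75],[[0,0,3],0,75],[[0,0,0],0,75],[[0,0,0],0,58],[[0,0,0],0,40],[[0,0,0],0,40],[[0,0,0],0,40],[[0,0,0],0,40]], grip_force=25)

```text
time: 45.2
tool_pos: [446.0, 316.9, 86.7]
tcp_rot: [0.732, 0.681, -0.007, -0.003]
force: [-0.3, 0.3, -0.8]
gripper_width: 47.5
```

```bash
python3 - <<'E'
from h import *
plan((447,316.4,132,-4.2,40),(471.5,34.5,132,-10,40),step=22)
E
```

```text
t 45.2 p [446.  316.9  86.7] psi -4.1 tilt 0.81 F [-0.3  0.3 -0.8] w 47.5 j6 0.6
3 [[[-0.2,0.2,-15.1],0.0,40],[[-0.2,0.2,-15.1],0.0,40],[[-0.2,0.2,-15.1],0.0,40]]
13 [[[-21.5,3.5,0.1],0.4,40],[[-21.5,3.6,0.1],0.4,40],[[-21.4,3.8,0.1],0.4,40],[[-21.4,4.0,0.1],0.4,40],[[-21.4,4.1,0.1],0.4,40],[[-21.3,4.3,0.1],0.4,40],[[-21.3,4.5,0.1],0.4,40],[[-21.3,4.6,0.1],0.4,40],[[-21.2,4.8,0.1],0.4,40],[[-21.2,5.0,0.1],0.4,40],[[-21.2,5.1,0.1],0.4,40],[[-21.1,5.3,0.1],0.4,40],[[-21.1,5.5,0.1],0.4,40]]
```

carry_out(moves=[[[0,0,-14],0,40],[[0,0,-16],0,40],[[0,0,-14],0,40],[[-11,2,0],0.4,40],[[-21,3.6,0],0.4,40],[[-21,3.8,0],0.4,40],[[-21,4,0],0.4,40],[[-21,4,0],0.4,40],[[-21,4.3,0],0.4,40],[[-21,4.5,0],0.4,40],[[-21,4.6,0],0.4,40],[[-21,4.8,0],0.4,40],[[-21,5,0],0.4,40],[[-21,5,0],0.4,40],[[-21,5.3,0],0.4,40],[[-21,5.5,0],0.4,40],[[-14,3,0],0.4,40],[[-6,1,0],0,40],[[0,0,0],0,40],[[0,0,0],0,40]])

```text
time: 47.7
tool_pos: [464.1, 2.7, 130.7]
tcp_rot: [0.769, 0.639, -0.012, -0.005]
force: [0.4, 0.1, -2.9]
gripper_width: 47.8
```

```bash
python3 - <<'E'
from h import *
plan((471,34.3,130,-10,40),step=12)
E
```

```text
t 47.7 p [464.1   2.7 130.7] psi -10.6 tilt 1.5 F [ 0.4  0.1 -2.9] w 47.8 j6 0.1
3 [[[10.8,0.3,0.1],-0.2,40],[[10.8,0.4,0.1],-0.2,40],[[10.8,0.4,0.1],-0.2,40]]
```

carry_out(moves=[[[8,0.3,0],0,40],[[10.5,0.4,0],0,40],[[9,0.4,0],0,40],[[3,0,0],0,40],[[0,0,0],0,40],[[0,0,0],0,40]])

```text
time: 48.45
tool_pos: [471.2, 36.2, 130.2]
tcp_rot: [0.768, 0.64, -0.012, -0.005]
force: [-0.1, 0.4, -2.2]
gripper_width: 48.2
```

```bash
python3 - <<'E'
from h import *
plan((471,34.3,92,-10,40),step=10)
E
```

```text
t 48.45 p [471.2  36.2 130.2] psi -10.4 tilt 1.5 F [-0.1  0.4 -2.2] w 48.2 j6 0.17
4 [[[-0.4,0.3,9.5],-0.1,40],[[-0.4,0.3,9.5],-0.1,40],[[-0.4,0.3,9.5],-0.1,40],[[-0.4,0.2,9.5],-0.1,40]]
```

carry_out(moves=[[[-0.5,0.3,8],0,40],[[-0.5,0.3,10],0,40],[[-0.5,0.3,10],0,40],[[-0.3,0.3,7],0,40],[[0,0,3.5],0,40],[[0,0,0],0,40],[[0,0,0],0,40]])

```text
time: 49.32
tool_pos: [470.8, 33.2, 88.4]
tcp_rot: [0.769, 0.64, -0.012, -0.005]
force: [-0.5, -0.7, -2.6]
gripper_width: 47.5
```

```bash
python3 - <<'E'
from h import *
state()
s=shot('side'); im=s['image'][:,:,::-1]; cv2.imwrite('pics/c7.png',cv2.resize(im[150:260,230:350],None,fx=5,fy=5,interpolation=cv2.INTER_CUBIC))
E
```

```text
t 49.33 p [470.8  33.2  88.4] psi -10.5 tilt 1.56 F [-0.5 -0.7 -2.6] w 47.5 j6 0.17
```

View pics/c7.png

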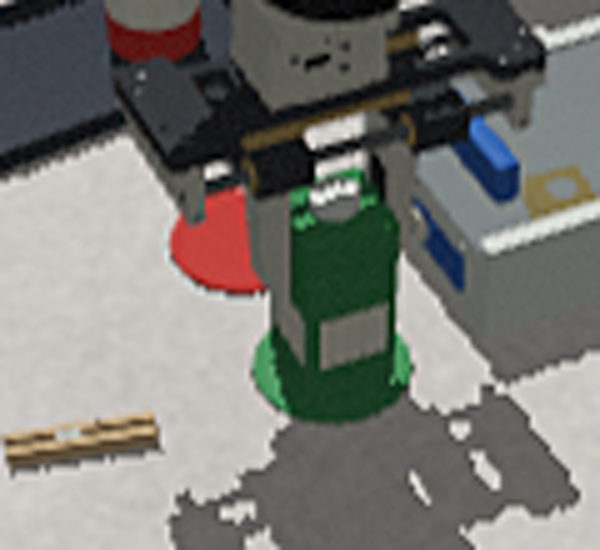

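The carton hangs just above the green mat (mat 253–410, carton 272–398 wide, roughly centred). I'll lower it and release.

carry_out(moves=[[[0,0,1.2],0,40],[[0,0,1.2],0,40],[[0,0,0.8],0,40],[[0,0,0],0,40],[[0,0,0],0,55],[[0,0,0],0,75],[[0,0,0],0,75],[[0,0,-20],0,75],[[0,0,-35],0,75],[[0,0,-30],0,75],[[0,0,0],0,75]])

```text
time: 50.75
tool_pos: [473.6, 33.8, 173.3]
tcp_rot: [0.769, 0.64, -0.012, -0.005]
force: [0.6, 0.2, -0.7]
gripper_width: 75.2
```

```bash
python3 - <<'E'
from h import *
plan((546,309.5,170,-5,75),step=40)
E
```

```text
t 50.75 p [473.6  33.8 173.3] psi -10.5 tilt 1.46 F [ 0.6  0.2 -0.7] w 75.2 j6 0.17
8 [[[35.5,2.6,-0.1],-0.7,75],[[35.5,3.1,-0.1],-0.7,75],[[35.5,3.5,-0.1],-0.7,75],[[35.4,3.9,-0.1],-0.7,75],[[35.4,4.3,-0.1],-0.7,75],[[35.3,4.8,-0.1],-0.7,75],[[35.3,5.2,-0.1],-0.7,75],[[35.2,5.6,-0.1],-0.7,75]]
```

carry_out(moves=[[[17,1.5,0],-0.7,75],[[35.5,3,0],-0.7,75],[[35.5,3.5,0],-0.7,75],[[35.4,4,0],-0.7,75],[[35.4,4.3,0],-0.7,75],[[35.3,4.8,0],-0.7,75],[[35.3,5.2,0],-0.7,75],[[20,3,0],-0.7,75],[[5,1,0],0,75],[[0,0,0],0,75],[[0,0,0],0,75]])

```text
time: 52.12
tool_pos: [534.4, 296.8, 155.4]
tcp_rot: [0.734, 0.679, -0.019, -0.009]
force: [0.2, 0.4, -0.0]
gripper_width: 74.6
```

```bash
python3 - <<'E'
from h import *
plan((546,309.5,150,-5,75),step=15)
E
```

```text
t 52.12 p [534.4 296.8 155.4] psi -4.4 tilt 2.43 F [ 0.2  0.4 -0. ] w 74.6 j6 0.5
2 [[[6.8,5.4,2.4],0.3,75],[[6.8,5.4,2.4],0.3,75]]
```

carry_out(moves=[[[6.5,5.4,1],0,75],[[6.5,5.2,1],0,75],[[0,0,0],0,75],[[0,0,0],0,75]])

```text
time: 52.62
tool_pos: [547.1, 308.6, 152.8]
tcp_rot: [0.734, 0.678, -0.019, -0.009]
force: [-0.1, -1.3, 0.4]
gripper_width: 75.0
```

```bash
python3 - <<'E'
from h import *
plan((546,309.8,91,-4.5,75),step=14)
print(pose()[1].round(3))
E
```

```text
t 52.62 p [547.1 308.6 152.8] psi -4.5 tilt 2.41 F [-0.1 -1.3  0.4] w 75.0 j6 0.51
5 [[[0.4,0.3,12.4],-0.0,75],[[0.4,0.3,12.4],-0.0,75],[[0.4,0.3,12.4],-0.0,75],[[0.4,0.3,12.4],-0.0,75],[[0.4,0.3,12.4],-0.0,75]]
[[ 0.079  0.996 -0.04 ]
 [ 0.997 -0.079 -0.012]
 [-0.016 -0.039 -0.999]]
```

carry_out(moves=[[[0.4,0.3,11],0,75],[[0.4,0.3,14],0,75],[[0.4,0.3,14],0,75],[[0.4,0.3,13],0,75],[[0,0,8],0,75],[[0,0,2],0,75],[[0,0,0],0,75],[[0,0,0],0,62],[[0,0,0],0,45],[[0,0,0],0,45],[[0,0,0],0,45],[[0,0,0],0,45]])

```text
time: 54.12
tool_pos: [545.6, 309.1, 86.4]
tcp_rot: [0.734, 0.678, -0.019, -0.009]
force: [0.8, 0.0, -0.8]
gripper_width: 53.8
```

```bash
python3 - <<'E'
from h import *
plan((546,310,134,-4.5,45),(489,137,134,-9,45),step=22)
E
```

```text
t 54.12 p [545.6 309.1  86.4] psi -4.5 tilt 2.41 F [ 0.8  0.  -0.8] w 53.8 j6 0.51
3 [[[0.0,-0.5,-15.9],-0.0,45],[[0.0,-0.5,-15.9],-0.0,45],[[0.0,-0.5,-15.9],-0.0,45]]
9 [[[-19.7,-4.8,0.5],0.5,45],[[-19.7,-4.6,0.5],0.5,45],[[-19.7,-4.5,0.5],0.5,45],[[-19.8,-4.3,0.5],0.5,45],[[-19.8,-4.1,0.5],0.5,45],[[-19.8,-3.9,0.5],0.5,45],[[-19.9,-3.8,0.5],0.5,45],[[-19.9,-3.6,0.5],0.5,45],[[-19.9,-3.4,0.5],0.5,45]]
```

carry_out(moves=[[[0,-0.5,-14],0,45],[[0,-0.5,-17],0,45],[[0,-0.5,-15],0,45],[[-10,-2.4,0.2],0,45],[[-19.7,-4.6,0.5],0.5,45],[[-19.7,-4.5,0.5],0.5,45],[[-19.8,-4.3,0.5],0.5,45],[[-19.8,-4,0.5],0.5,45],[[-19.8,-3.9,0.5],0.5,45],[[-19.9,-3.8,0.5],0.5,45],[[-19.9,-3.6,0.5],0.5,45],[[-12,-2,0],0.5,45],[[-4,0,0],0,45],[[0,0,0],0,45],[[0,0,0],0,45]])

```text
time: 56.0
tool_pos: [490.8, 140.1, 136.2]
tcp_rot: [0.759, 0.651, -0.02, -0.008]
force: [0.2, 0.6, -2.4]
gripper_width: 53.9
```

```bash
python3 - <<'E'
from h import *
plan((489,137,132,-9,45),step=12)
E
```

```text
t 56.0 p [490.8 140.1 136.2] psi -8.7 tilt 2.46 F [ 0.2  0.6 -2.4] w 53.9 j6 0.35
1 [[[-3.3,-1.2,4.3],0.3,45]]
```

carry_out(moves=[[[-1.7,-0.8,6],0,45],[[-1.5,-0.8,10],0,45],[[0,-0.3,11],0,45],[[0,-0.3,10],0,45],[[0,0,6],0,45],[[0,0,3],0,45],[[0,0,0],0,45],[[0,0,0],0,45]])

```text
time: 57.0
tool_pos: [485.9, 137.2, 86.4]
tcp_rot: [0.758, 0.652, -0.02, -0.009]
force: [-0.4, -0.4, -2.3]
gripper_width: 54.1
```

```bash
python3 - <<'E'
from h import *
state()
s=shot('side'); im=s['image'][:,:,::-1]; cv2.imwrite('pics/c8.png',cv2.resize(im[130:250,220:350],None,fx=5,fy=5,interpolation=cv2.INTER_CUBIC))
E
```

```text
t 57.0 p [485.9 137.2  86.4] psi -8.7 tilt 2.51 F [-0.4 -0.4 -2.3] w 54.1 j6 0.34
```

View pics/c8.png

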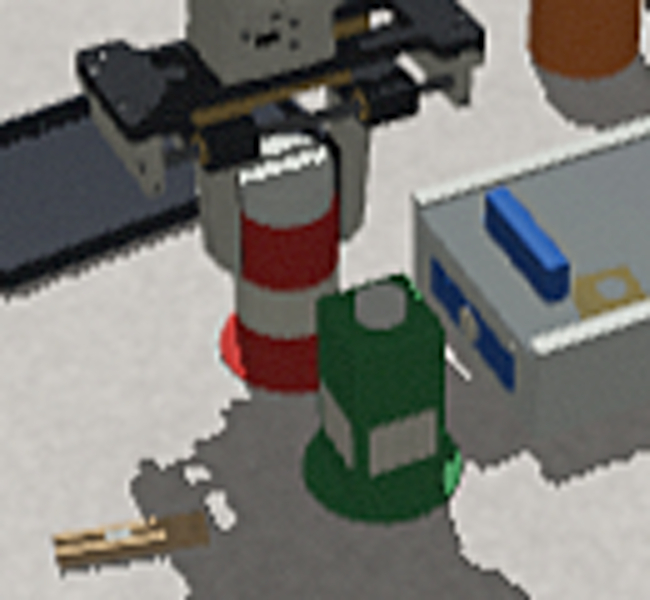

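carry_out(moves=[[[0,1.5,0],0,45],[[0,1,0.5],0,45],[[0,0,0.7],0,45],[[0,0,0],0,45],[[0,0,0],0,58],[[0,0,0],0,75],[[0,0,0],0,75],[[0,1,-20],0,75],[[0,1,-35],0,75],[[0,1,-35],0,75],[[0,0,-20],0,75],[[25,-10,0],0,75],[[40,-20,0],0,75],[[40,-20,0],0,75],[[40,-20,0],0,75],[[40,-20,0],0,75],[[40,-20,0],0,75],[[20,-10,0],0,75],[[0,0,0],0,75]])

```text
time: 59.42
tool_pos: [413.1, 406.3, 200.9]
tcp_rot: [0.759, 0.651, -0.017, -0.008]
force: [-0.7, -0.0, -0.2]
gripper_width: 74.9
```

```bash
python3 - <<'E'
from h import *
state()
c=shot('top'); P=cloud(c); v,u=np.indices(P.shape[:2]); z=P[...,2]
im=c['image'][:,:,::-1]; cv2.imwrite('pics/c9.png',cv2.resize(im[85:245,240:480],None,fx=3.3,fy=3.3,interpolation=cv2.INTER_CUBIC))
R=lambda a,b,x,y:(u>a)&(u<b)&(v>x)&(v<y)&(c['depth']>0)
h=cv2.cvtColor(c['image'],cv2.COLOR_RGB2HSV)
def rect(n,m): 
    q=P[m][:,:2].astype(np.float32); print(n,len(q),cv2.minAreaRect(q),z[m].mean().round(1))
rect('can cap',R(245,288,170,218)&(z>108)&(z<125));rect('carton top',R(288,335,180,225)&(z>100)&(z<113))
rect('bar',R(275,325,135,170)&(z>72)&(z<86))
rect('blue',R(415,475,180,240)&(h[...,0]>110)&(h[...,0]<130)&(h[...,1]>150)&(z<30)&(P[...,1]<-245))
E
```

```text
t 59.42 p [413.1 406.3 200.9] psi -8.7 tilt 2.17 F [-0.7 -0.  -0.2] w 74.9 j6 0.84
can cap 411 ((487.5492858886719, 135.83766174316406), (49.00434875488281, 48.04029083251953), 4.205446243286133) 117.2
carton top 393 ((468.6571044921875, 30.587392807006836), (47.804203033447266, 47.95664596557617), 78.83930969238281) 107.4
bar 189 ((586.0638427734375, 66.77014923095703), (69.57296752929688, 14.775127410888672), 78.9314193725586) 77.6
blue 128 ((476.14556884765625, -278.2733459472656), (29.923931121826172, 32.999000549316406), 7.088126182556152) 20.1
```

View pics/c9.png

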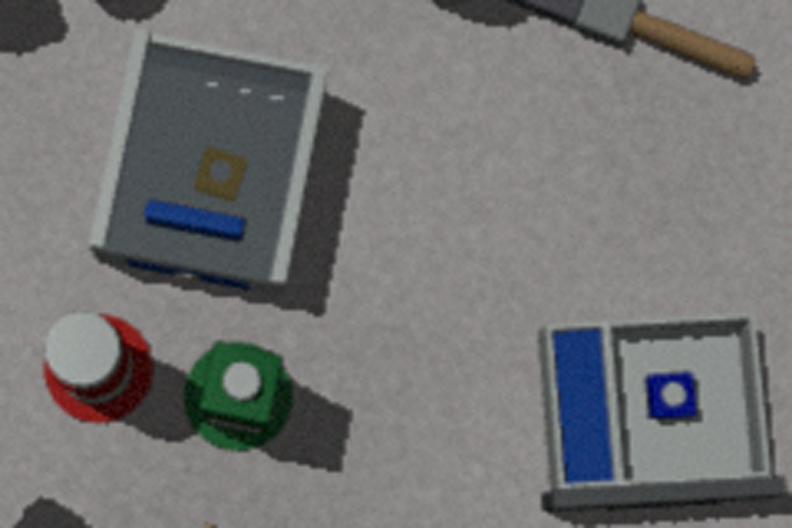

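Everything checks out, so I'm handing in.

```bash
python3 -c "
from cell import finish_job
print(finish_job())"
```

```text
the job is handed in; nothing more can be done
None
```

The job is done and handed in at about 59 s of the 144 s allowed. `finish_job()` reports no verdict, so the results below are from my own last checks.

I stood the canister and carton in the drip tray, slid the lid open to its stop and laid the blue tablet in the drawer's wide compartment. I then slid the lid shut to its stop and put both containers back on their own mats.

| Check | Last measurement | Limit |
|---|---|---|
| Canister on red mat | upright, about 1–2 mm from centre | 14 mm |
| Carton on green mat | upright, about 2–4 mm from centre | 14 mm |
| Blue tablet in drawer | flat, about 6 mm off the middle | 42 × 37 mm |
| Lid | 130 mm from stop to stop, so fully shut | 8 mm |
| Yellow tablet | unmoved by eye in the last picture, not re-measured | 20 mm |

- **Green mat:** of the three green discs I used the one under the carton, which was the farthest from the base.
- **Camera offset:** at cap height the camera read about 2–3 mm low in x against the gripper. I allowed for this.
- **Tool tilt:** pushing the lid against its open stop tilted the tool by up to about 2.6°. Some tilt was still there at the end, but it did not affect the placings.

No check failed.

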